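# Select and start the stirrer under the conical flask

### The job

Start the magnetic stirrer under the conical flask: with your fingertips, gently press down the round key in front of the plate where the conical flask stands, all the way until it stays down, then press the long start bar at the end of the same row fully down for a moment and let it spring back up. Press no other key, lift nothing, leave all the glassware and the other things standing where they are, and finish with the hand drawn back, clear of everything.

Things in the scene. Friction and masses are not known exactly. Their poses are not given: they have to be found in the camera images.
- stirrer: Fixed grey three-place magnetic stirrer, 220 (its x) by 500 mm (its y). Origin under its centre, z up; front (-x) faces the robot. Rear deck (x -30 to 110) 60 mm high with three dark steel plates 110 mm across, 4 mm thick. Front ledge 45 mm high with black controls at x -75: round keys A, B, C at y 185, 55, -75, start bar at y -190, all 12 mm proud when up.
- plate_a (a point): Centre of the top face of plate A, 64 mm above the bench; plate A is leftmost seen from the robot. Its own round key lies straight in front of it, 115 mm towards the robot along the stirrer's -x.
- plate_b (a point): Centre of the top face of plate B, 64 mm above the bench; plate B is the middle one. Its own round key lies straight in front of it, 115 mm towards the robot along the stirrer's -x.
- plate_c (a point): Centre of the top face of plate C, 64 mm above the bench; plate C is the rightmost. Its own round key lies straight in front of it, 115 mm towards the robot along the stirrer's -x.
- key_a_top (a point): Centre of the top face of round key A, the key of plate A: black, 30 mm across; top 57 mm above the bench when up, 49 mm when fully down; the point moves with the key.
- key_b_top (a point): Centre of the top face of round key B, the key of plate B: black, 30 mm across; top 57 mm above the bench when up, 49 mm when fully down; the point moves with the key.
- key_c_top (a point): Centre of the top face of round key C, the key of plate C: black, 30 mm across; top 57 mm above the bench when up, 49 mm when fully down; the point moves with the key.
- key_a (a joint): Downward travel of key A in m: 0 up, 0.008 fully down (hard stop). No spring: about 2 N moves it and it stays where it is left. Starts up, at 0 to 0.0005.
- key_b (a joint): Downward travel of key B in m: 0 up, 0.008 fully down (hard stop). No spring: about 2 N moves it and it stays where it is left. Starts up, at 0 to 0.0005.
- key_c (a joint): Downward travel of key C in m: 0 up, 0.008 fully down (hard stop). No spring: about 2 N moves it and it stays where it is left. Starts up, at 0 to 0.0005.
- start_bar_top (a point): Centre of the top face of the start bar: black, 74 mm long along the stirrer's y, 24 mm wide, at the right-hand end of the row; top 57 mm above the bench when up, 50 mm when fully down; the point moves with the bar.
- start_bar (a joint): Downward travel of the start bar in m: 0 up, 0.007 fully down (hard stop). A spring returns it: about 1.5 N to start, 5 N fully down.
- flask: Conical flask of clear glass, 82 mm across at the foot, narrowing to a 32 mm neck, 138 mm tall, about 140 g, empty, loose. Origin: centre of its underside, z up. It stands on one of the three plates, within 18 mm of its centre; which one varies.
- beaker: Straight-sided open beaker of clear glass, 72 mm across at the rim, 95 mm tall, loose, on another plate. Origin: centre of its underside.
- bottle: Straight-sided clear glass bottle with white cap, 68 mm across, 135 mm tall, loose, on the remaining plate. Origin: centre of its underside.
- weighing_jar: Small loose glass jar with white cap, 28 mm across, 42 mm tall, standing on the ledge between keys B and C. Origin: centre of its underside.
- stopper: Loose white flask stopper, 26 mm across, 30 mm tall, standing on its head on the ledge between keys A and B. Origin: centre of its underside.
- amber_bottle: Amber reagent bottle, 84 mm across, 200 mm tall, loose on the bench to the right of the stirrer. Origin: centre of its underside.
- powder_jar: White jar with yellow lid, 60 mm across, 85 mm tall, loose on the bench to the left of the stirrer. Origin: centre of its underside.
- mug: White ceramic mug, 80 mm across, 90 mm tall, loose on the bench to the right of the stirrer, handle pointing away from it. Origin: centre of its underside.
- spoon: Steel spoon 190 mm long lying loose on the bench to the left of the stirrer. Origin: on the bench under its middle.
Mind the look-alikes: they are no part of the job. What is shaped like the weighing_jar but purple is not meant.

How it is judged:
On the way, in this order (a step that is already met when the one before it is completed fails the run):
1. the key in front of the conical flask's plate is pressed down and stays down, the other two keys up (((horizontal distance between flask and plate_a below 0.045 m and value of joint key_a above 0.006 m and value of joint each of key_b, key_c below 0.003 m) or (horizontal distance between flask and plate_b below 0.045 m and value of joint key_b above 0.006 m and value of joint each of key_a, key_c below 0.003 m) or (horizontal distance between flask and plate_c below 0.045 m and value of joint key_c above 0.006 m and value of joint each of key_a, key_b below 0.003 m))), for 0.2 s.
2. the start bar is pressed down, with the flask's key down (((horizontal distance between flask and plate_a below 0.045 m and value of joint key_a above 0.006 m and value of joint each of key_b, key_c below 0.003 m) or (horizontal distance between flask and plate_b below 0.045 m and value of joint key_b above 0.006 m and value of joint each of key_a, key_c below 0.003 m) or (horizontal distance between flask and plate_c below 0.045 m and value of joint key_c above 0.006 m and value of joint each of key_a, key_b below 0.003 m)) and value of joint start_bar above 0.0045 m), for 0.1 s.
At the end, for the whole second after the job is handed in: The flask's key is down over 6 of its 8 mm, the other two up (within 3 mm); the start bar, pressed over 4.5 of 7 mm after that key, is back up (within 1 mm); things on the stirrer have moved under 12 mm, on the bench under 15 mm (spoon 20 mm), and stand within 0.15 rad of upright (((horizontal distance between flask and plate_a below 0.045 m and value of joint key_a above 0.006 m and value of joint each of key_b, key_c below 0.003 m) or (horizontal distance between flask and plate_b below 0.045 m and value of joint key_b above 0.006 m and value of joint each of key_a, key_c below 0.003 m) or (horizontal distance between flask and plate_c below 0.045 m and value of joint key_c above 0.006 m and value of joint each of key_a, key_b below 0.003 m)) and value of joint start_bar below 0.001 m and distance of each of flask, beaker, bottle, weighing_jar, stopper from where it was at the start of the episode below 0.012 m and distance of each of amber_bottle, powder_jar, mug from where it was at the start of the episode below 0.015 m and distance of spoon from where it was at the start of the episode below 0.02 m and angle between each of flask, beaker, bottle, weighing_jar, stopper, amber_bottle, powder_jar, mug's own z axis and vertical below 0.15 rad and linear speed of flask below 0.01 m/s); the robot touches nothing.
It fails at once if a key other than that of the conical flask's plate is pressed by more than 3 mm ((value of joint key_a above 0.003 m and not (horizontal distance between flask and plate_a below 0.045 m)) or (value of joint key_b above 0.003 m and not (horizontal distance between flask and plate_b below 0.045 m)) or (value of joint key_c above 0.003 m and not (horizontal distance between flask and plate_c below 0.045 m))).
It fails at once if the start bar is pressed by more than 2.5 mm before the flask's key is down (value of joint start_bar above 0.0025 m and not ((horizontal distance between flask and plate_a below 0.045 m and value of joint key_a above 0.005 m and value of joint each of key_b, key_c below 0.003 m) or (horizontal distance between flask and plate_b below 0.045 m and value of joint key_b above 0.005 m and value of joint each of key_a, key_c below 0.003 m) or (horizontal distance between flask and plate_c below 0.045 m and value of joint key_c above 0.005 m and value of joint each of key_a, key_b below 0.003 m))).
It fails at once if the stirrer is pressed with more than 35 N (contact force between any of the fingers, the arm and stirrer above 35 N).
It fails at once if something that should be left alone is lifted, carried or shoved (12 mm on the stirrer, 15 mm on the bench, spoon 20 mm) (distance of any of flask, beaker, bottle, weighing_jar, stopper from where it was at the start of the episode above 0.012 m or distance of any of amber_bottle, powder_jar, mug from where it was at the start of the episode above 0.015 m or distance of spoon from where it was at the start of the episode above 0.02 m).
It fails at once if glassware, a jar or the mug is tipped (more than 0.3 rad) (angle between any of flask, beaker, bottle, weighing_jar, stopper, amber_bottle, powder_jar, mug's own z axis and vertical above 0.3 rad).
It also fails if it takes over 38 s, if anything falls off the work surface, if the arm or the gripper's body presses on something with over 40 N, if the wrist force passes 120 N, or if a joint passes its speed limit or range.

### The arm

A 7-joint arm with a two-finger parallel gripper is mounted at the origin on the work surface. World frame = base frame: x ahead of the robot, y to its left, z up, the work surface at z = 0. Lengths are in m, angles in rad, forces in N, time in s.
With the tool pointing down it reaches from about 0.425 to 1.025 m from the base axis. Payload 9.4 kg.
Tool frame: the origin (TCP) lies at the very end of the fingers, on their centre line; the grasp point (between the pads) lies 19 mm behind it; z points along the fingers, y is the line along which they close (so a half turn about z gives the same grasp; the last joint's range is limited). The gripper opens to 85 mm and grips with 20 to 120 N. Pads are 22 mm wide; open, the fingers measure 114 mm over their backs; the gripper's body (76 mm by 85 mm) begins 54 mm behind the grasp point. The pads swing forward as they close: fully open they stand 13 mm farther back than shut.
Start: joints at [-1.239, 0.599, -0.003, 1.599, 0.002, 0.943, -0.08], TCP at [0.288, 0.665, 0.204] pointing down, gripper open.
Joint ranges: [-2.57, 2.57], [-0.35, 1.97], [-1.29, 1.29], [0.11, 2.56], [-1.05, 4.19], [0.11, 1.86], [-2.63, 2.63]. Speed limits (rad/s): [2.22, 2.22, 3.01, 3.01, 3.14, 3.14, 3.14].

### API

Orientations are given as a unit quaternion [x, y, z, w].
In Python, from plant import bot gives the robot as it stands.
- The arm moves only by the shell command python3 -m pendant 'ROWS' [FORCE]. ROWS is JSON, a list of rows, each a list of 7 numbers: the finger opening in cm, from 0 to 8.54, then the shift along the tool's x, y, z in cm, then the turn, a rotation vector about the tool's x, y, z in rad. A call has 1 to 20 rows; each row shifts and turns the commanded pose from where the row before left it, along the tool's axes as they then stand; what a row does not reach is not made up. A row lasts 1/10 s, in which the tool goes at most 50 mm and 8.59 degrees, less where a joint would pass 70% of its speed; a pose out of reach is approached as far as the arm can. A call with a gripper value outside its range is refused whole. The fingers move at their own pace and stop on an object; FORCE is the grip in N (left out, the last holds). Time passes only in rows, so rows that do not move let the fingers close. It gives the time, the measured TCP pose, the force, the opening and the grip force at its end, in the units of the state.
- bot.observe(): the state, without advancing time (a new reading comes with each control period).
- bot.get_image(name): name is "side" or "top" or "wrist"; returns a dict with "img" (400x640x3 uint8, blue, green, red), "K" (3x3 intrinsics, pixels), "extrinsics" (4x4, takes a point from world to camera coordinates); the wrist camera has in their place "mount" (4x4, takes a point from camera to tool coordinates, whose origin is the TCP and whose axes are the flange's). Camera axes: x right, y down, z forward; pixel columns grow to the right and rows downward; lengths in m; the calibration is good to about 2 mm. A picture is of the moment at which its call begins: read the wrist's pose just before it. There is no depth.
- bot.sign_off(): hands the job in; it is judged then, once.
The state is a dict: "time_s": time; "joints": joint angles; "qd": joint speeds; "joint_torque": joint torques, N m; "tcp_pos": TCP position; "eef_rot": TCP orientation; "contact_force": force on the tool from outside, world axes, zero at the start; "torque": the same for the moment, N m; "opening": finger opening in m; "gripper_force": force on a finger pad.
Only numpy, scipy, OpenCV 4.12 (cv2) and the standard library are available. Lean on these libraries where they do the work, as an engineer would, in place of code of your own. Each camera call takes 0.05 s, during which the arm holds its last target. There are 200 camera calls.

## Working session

There is one attempt and no reset: what is moved stays moved. The work goes in short steps, Python scripts to look and compute and a shell command to move; the robot and the scene stay as the last step left them, time stands still between calls to the robot, and variables do not carry over. Pictures are saved under pics/ and viewed, at most 10 in all, crops included, and the job is handed in when it is done.

```bash
mkdir -p pics; python3 - <<'E'
from plant import bot
import cv2
o=bot.observe();print(o)
for n in("top","side"):
    d=bot.get_image(n);cv2.imwrite(f"pics/{n}0.png",d["img"]);print(n,d["K"],d["extrinsics"])
E
```

```text
{'time_s': 0.0, 'joints': array([-1.23872018,  0.60015802, -0.00254142,  1.60016113,  0.00182155,
        0.94285751, -0.07977801]), 'qd': array([-0.00065403,  0.00078853, -0.0012084 , -0.00068654, -0.00076581,
        0.00025021,  0.00032139]), 'joint_torque': array([ 9.27475267e-04, -7.76455522e+01,  1.56502604e+00, -2.57993907e+01,
        1.23352435e-02,  9.15885321e-03,  1.49141563e-06]), 'tcp_pos': array([0.28799684, 0.66477646, 0.20298208]), 'eef_rot': array([ 2.02923047e-01,  9.79194369e-01, -7.87049715e-04, -7.98777200e-05]), 'contact_force': array([ 0.32472726,  0.70142251, -0.78747391]), 'torque': array([-0.04478418,  0.03112894,  0.01994905]), 'gripper_force': 0.0, 'opening': 0.08547429591510673}
top [[386.80391577   0.         327.35526802]
 [  0.         386.80391577 202.41227906]
 [  0.           0.           1.        ]] [[-0.012177   -0.99992285  0.00245332  0.0160079 ]
 [-0.99748317  0.01197583 -0.06988498  0.57016243]
 [ 0.06985021 -0.00329814 -0.99755204  1.08404167]
 [ 0.          0.          0.          1.        ]]
side [[426.86510372   0.         317.48396316]
 [  0.         426.86510372 199.24688539]
 [  0.           0.           1.        ]] [[ 0.6931112  -0.72078826 -0.00781967 -0.38933871]
 [-0.52352217 -0.49590351 -0.69282338  0.35639091]
 [ 0.49550116  0.48429742 -0.72106492  0.91611056]
 [ 0.          0.          0.          1.        ]]
```

View pics/top0.png

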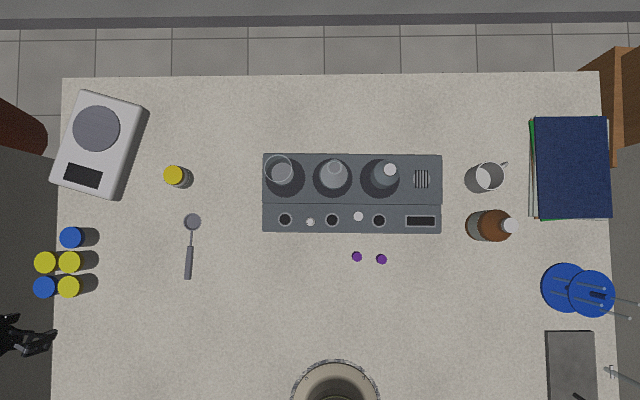

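View pics/side0.png

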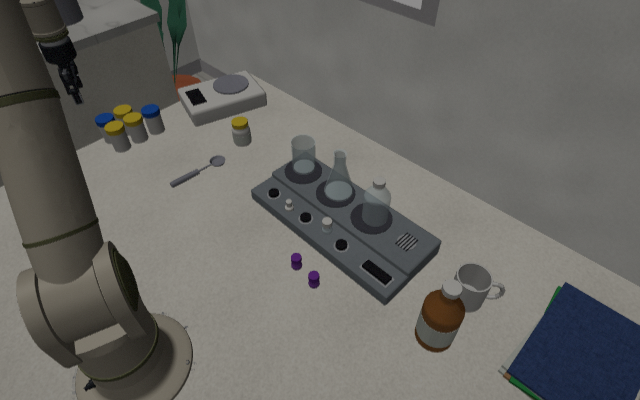

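The beaker stands on A, the conical flask on B (neck tapering, side ~(339,175)) and the capped bottle on C. In the top view the keys are at about (285,219), (332,220) and (379,220), and the bar at (420,221). So the key to press is B.

```bash
cat > h.py <<'E'
import numpy as np,cv2
def ray(d,u,v,z,R=None):
    K=d["K"];E=d["extrinsics"];R=E[:3,:3];t=E[:3,3]
    c=-R.T@t;r=R.T@np.linalg.solve(K,[u,v,1.]);return c+r*(z-c[2])/r[2]
def blob(img,u,v,w,h,th):
    g=img[v-h:v+h+1,u-w:u+w+1].max(2);m=(g<th).astype(np.uint8)
    n,l,s,c=cv2.connectedComponentsWithStats(m);k=1+np.argmax(s[1:,4]);return c[k]+[u-w,v-h],s[k]
E
python3 - <<'E'
from plant import bot;from h import *
W={}
for n,P in(("top",[(285,219,8,8),(332,220,8,8),(379,220,8,8),(420,221,18,8)]),("side",[(273,193,9,7),(305,217,9,7),(341,244,9,8),(377,272,18,14)])):
    d=bot.get_image(n)
    for p in P:
        c,s=blob(d["img"],*p,40);x=ray(d,*c,.057);print(n,c.round(1),s,x.round(4))
    if n=="side": a=d["img"][130:290,240:440]
    else: b=d["img"][145:240,255:450]
cv2.imwrite("pics/c.png",np.vstack([cv2.resize(a,(750,600))[:300*2][:380],cv2.resize(b,(750,220))]))
E
```

```text
top [280. 218.] [3 6 1 3 3] [0.5263 0.1399 0.057 ]
top [330.3 217.2] [ 3  3 10  8 16] [0.5267 0.0016 0.057 ]
top [375.2 218.6] [ 3  4  5  7 13] [ 0.5215 -0.1217  0.057 ]
top [416.7 218.4] [ 5  4 27  8 47] [ 0.5207 -0.2361  0.057 ]
side [273.4 192.5] [ 5  3 10  8 72] [0.5188 0.1294 0.057 ]
side [305.3 217. ] [ 4  3 11  9 81] [ 5.157e-01 -2.000e-04  5.700e-02]
side [341.  244.3] [  4   3  11  11 100] [ 0.5128 -0.1293  0.057 ]
side [376.5 271.7] [  3   2  30  25 300] [ 0.5097 -0.2442  0.057 ]
```

View pics/c.png

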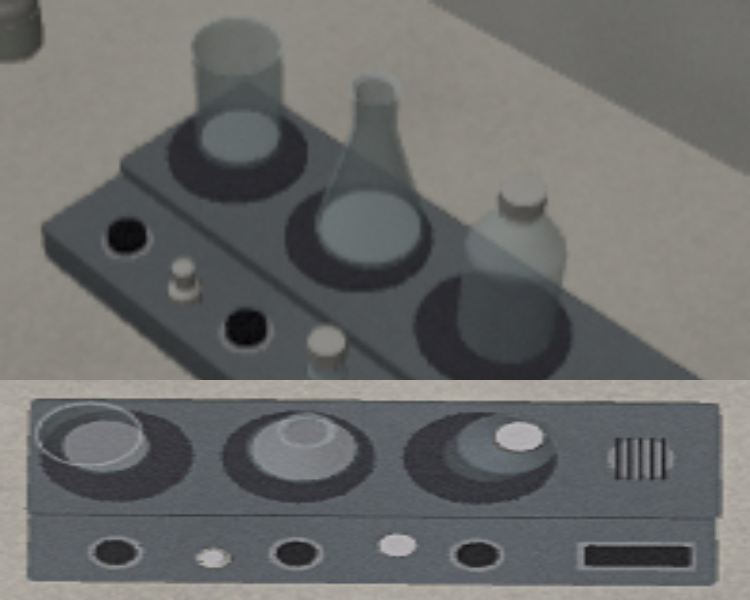

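```bash
cat >> h.py <<'E'
from scipy.spatial.transform import Rotation as Ro
def togo(bot,g):
    o=bot.observe();R=Ro.from_quat(o["eef_rot"]).as_matrix()
    print("t",o["time_s"],"tcp",o["tcp_pos"].round(4),"F",o["contact_force"].round(1),"op",round(o["opening"],3),"tool cm",(100*R.T@(np.array(g)-o["tcp_pos"])).round(2))
    return o,R
E
python3 - <<'E'
from plant import bot;from h import *
d=bot.get_image("top")
for p in [(285,219,7,7),(332,220,7,7),(379,220,7,7),(420,221,17,7)]:
    c,s=blob(d["img"],*p,58);print(c.round(1),s,ray(d,*c,.057).round(4))
w=bot.get_image("wrist");print(w["mount"],w["K"])
togo(bot,[.518,-.001,.17])
E
```

```text
[284.5 219. ] [ 2  2 10 11 80] [0.5235 0.1277 0.057 ]
[331.6 219.5] [ 2  2 10 10 82] [ 0.5204 -0.0018  0.057 ]
[378.5 220.1] [ 2  2 10 11 84] [ 0.5172 -0.1308  0.057 ]
[420.2 220.6] [  4   3  27   9 219] [ 0.5146 -0.2454  0.057 ]
[[-9.67567521e-04 -9.49454593e-01 -3.13902914e-01  8.03004212e-02]
 [ 9.99999532e-01 -9.13676922e-04 -3.18800218e-04 -1.14882670e-04]
 [ 1.58804828e-05 -3.13903076e-01  9.49455033e-01 -1.69767719e-01]
 [ 0.00000000e+00  0.00000000e+00  0.00000000e+00  1.00000000e+00]] [[337.81785133   0.         317.50618991]
 [  0.         337.81785133 192.87451349]
 [  0.           0.           1.        ]]
t 0.3 tcp [0.2881 0.6651 0.2036] F [-0.3  0.3  0.7] op 0.086 tool cm [-47.57 -51.98   3.39]
```

```bash
python3 -m pendant '[[0,0,0,0,0,0,-0.128],[0,0,0,0,0,0,-0.128],[0,0,0,0,0,0,-0.128],[0,-1.65,-4.4,0,0,0,0],[0,-1.65,-4.4,0,0,0,0],[0,-1.65,-4.4,0,0,0,0],[0,-1.65,-4.4,0,0,0,0],[0,-1.65,-4.4,0,0,0,0],[0,-1.65,-4.4,0,0,0,0],[0,-1.65,-4.4,0,0,0,0],[0,-1.65,-4.4,0,0,0,0],[0,-1.65,-4.4,0,0,0,0],[0,-1.65,-4.4,0,0,0,0],[0,-1.65,-4.4,0,0,0,0],[0,-1.65,-4.4,0,0,0,0],[0,-1.65,-4.4,0,0,0,0],[0,0,0,0,0,0,0]]' 20; python3 - <<'E'
from plant import bot;from h import *
togo(bot,[.519,-.001,.10])
E
```

```text
time_s: 2.0
tcp_pos: [0.4901, 0.0814, 0.2041]
eef_rot: [0.017, 1.0, -0.001, 0.001]
contact_force: [-0.8, -0.2, -0.5]
opening: 0.0001
gripper_force: 0.0
t 2.0 tcp [0.4901 0.0814 0.2041] F [-0.8 -0.2 -0.5] op 0.0 tool cm [-3.16 -8.12 10.43]
```

```bash
python3 -m pendant '[[0,-1.6,-4.1,0,0,0,0],[0,-1.6,-4.0,0,0,0,0],[0,0,0,3.5,0,0,0],[0,0,0,3.5,0,0,0],[0,0,0,3.4,0,0,0],[0,0,0,0,0,0,0],[0,0,0,0,0,0,0]]'; python3 - <<'E'
from plant import bot;from h import *
o,R=togo(bot,[.519,-.001,.10])
w=bot.get_image("wrist");M=w["mount"]
T=np.eye(4);T[:3,:3]=R;T[:3,3]=o["tcp_pos"];E=np.linalg.inv(T@M);w["extrinsics"]=E
for p in([.519,-.001,.057],[.513,-.2445,.057],[.516,-.13,.057]):
    c=E[:3,:3]@p+E[:3,3];q=w["K"]@c;print((q[:2]/q[2]).round(1))
cv2.imwrite("pics/w1.png",w["img"]);np.savez("w1",E=E,K=w["K"])
E
```

```text
time_s: 2.7
tcp_pos: [0.5183, 0.0067, 0.1001]
eef_rot: [0.012, 1.0, -0.0, -0.001]
contact_force: [0.2, -0.4, -0.1]
opening: -0.0
gripper_force: 0.0
t 2.7 tcp [0.5183 0.0067 0.1001] F [ 0.2 -0.4 -0.1] op -0.0 tool cm [-0.09 -0.77  0.01]
[306.5 208.2]
[-54.7 208.4]
[115.2 208.6]
```

View pics/w1.png

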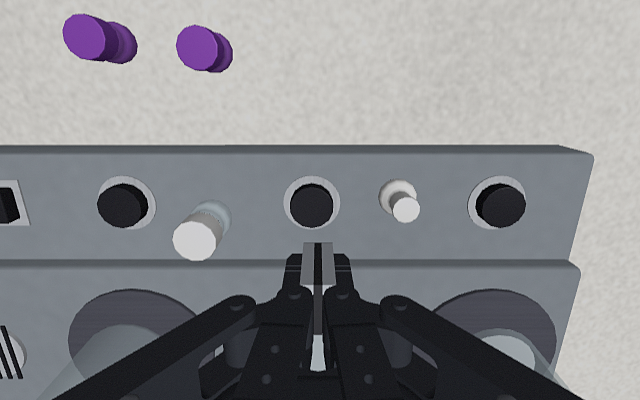

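The wrist view shows key B at (312,206), key C at (123,205) and key A at (500,205). The jar stands at about (195,240) and the stopper at (405,208).

```bash
python3 - <<'E'
from plant import bot;from h import *
d=dict(np.load("w1.npz"));w={"K":d["K"],"extrinsics":d["E"]}
for p in((312,205.5),(123,205.5),(500.5,205)):print(ray(w,*p,.057).round(4))
togo(bot,[.519,-.003,.10])
E
```

```text
[0.5171 0.0027 0.057 ]
[ 0.5139 -0.1243  0.057 ]
[0.5199 0.1293 0.057 ]
t 2.75 tcp [0.519  0.0067 0.101 ] F [-0.4  1.1 -0.7] op -0.0 tool cm [-0.02 -0.97  0.1 ]
```

```bash
python3 -m pendant '[[0,0.1,-0.55,1,0,0,0],[0,0,0,1.5,0,0,0],[0,0,0,1.2,0,0,0],[0,0,0,0.3,0,0,0],[0,0,0,0.3,0,0,0],[0,0,0,0.2,0,0,0],[0,0,0,0.2,0,0,0],[0,0,0,0,0,0,0]]'; python3 - <<'E'
from plant import bot;from h import *
togo(bot,[.518,.001,.05])
E
```

```text
time_s: 3.55
tcp_pos: [0.5174, 0.0009, 0.0529]
eef_rot: [0.012, 1.0, 0.0, 0.0]
contact_force: [-0.2, -0.2, -0.4]
opening: 0.0003
gripper_force: 0.0
t 3.55 tcp [0.5174 0.0009 0.0529] F [-0.2 -0.2 -0.4] op 0.0 tool cm [-0.06  0.01  0.29]
```

```bash
python3 -m pendant '[[0,0,0,0.1,0,0,0],[0,0,0,0.1,0,0,0]]'; python3 -m pendant '[[0,0,0,0.1,0,0,0],[0,0,0,0,0,0,0]]'
```

```text
time_s: 3.75
tcp_pos: [0.5174, 0.0009, 0.051]
eef_rot: [0.012, 1.0, 0.0, 0.0]
contact_force: [-0.3, -0.3, 0.0]
opening: 0.0003
gripper_force: 0.0
time_s: 3.95
tcp_pos: [0.5173, 0.0009, 0.0498]
eef_rot: [0.012, 1.0, -0.0, -0.0]
contact_force: [0.6, -0.6, 0.2]
opening: -0.0001
gripper_force: 0.0
```

```bash
python3 -m pendant '[[0,0,0,0.05,0,0,0]]';python3 -m pendant '[[0,0,0,0.05,0,0,0],[0,0,0,0,0,0,0]]'
```

```text
time_s: 4.05
tcp_pos: [0.5173, 0.0009, 0.0494]
eef_rot: [0.012, 1.0, -0.0, 0.0]
contact_force: [-0.4, -1.1, -0.6]
opening: 0.0
gripper_force: 0.0
time_s: 4.25
tcp_pos: [0.5173, 0.0009, 0.0489]
eef_rot: [0.012, 1.0, -0.0, -0.0]
contact_force: [-0.1, 0.9, 0.7]
opening: 0.0002
gripper_force: 0.0
```

No force has shown up yet, so I'll look from near.

```bash
python3 - <<'E'
from plant import bot;from h import *
w=bot.get_image("wrist")["img"][140:300,200:440];s=bot.get_image("side")["img"][150:270,240:400]
cv2.imwrite("pics/w2.png",np.hstack([cv2.resize(w,(450,300)),cv2.resize(s,(350,300))]))
E
```

```text
(no output)
```

View pics/w2.png

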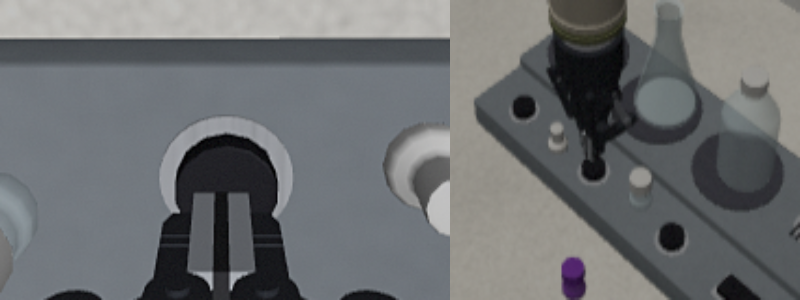

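The tips are centred on key B at about (225,195) in the crop, left to right. I'll go on down until force shows.

```bash
python3 -m pendant '[[0,0,0,0.05,0,0,0],[0,0,0,0,0,0,0]]' | grep -E "tcp|force"; python3 -m pendant '[[0,0,0,0.05,0,0,0],[0,0,0,0,0,0,0]]'| grep -E "tcp|force"
```

```text
tcp_pos: [0.5173, 0.0009, 0.0484]
contact_force: [0.4, 0.2, -0.5]
gripper_force: 0.0
tcp_pos: [0.5173, 0.0009, 0.0478]
contact_force: [0.0, -0.3, -0.2]
gripper_force: 0.0
```

```bash
for i in 1; do python3 -m pendant '[[0,0,0,0.1,0,0,0],[0,0,0,0,0,0,0]]' | grep -E "tcp|contact"; done; python3 - <<'E'
from plant import bot;from h import *
o,R=togo(bot,[0.518,.001,.05])
d=bot.get_image("side");E=d["extrinsics"]
im=cv2.resize(d["img"][190:240,270:345],(750,500),interpolation=cv2.INTER_CUBIC)
im=np.clip(im.astype(float)*2,0,255).astype(np.uint8)
for p in(o["tcp_pos"],o["tcp_pos"]+[0,0,.01]):
    q=d["K"]@(E[:3,:3]@p+E[:3,3]);q=q[:2]/q[2];print(q);cv2.circle(im,tuple(int(k) for k in (q-[270,190])*10),4,(0,0,255),-1)
cv2.imwrite("pics/s3.png",im)
E
```

```text
tcp_pos: [0.5172, 0.0008, 0.0468]
contact_force: [-0.1, -0.6, -0.6]
t 4.95 tcp [0.5172 0.0008 0.0468] F [-0.1 -0.6 -0.6] op -0.0 tool cm [-0.07  0.02 -0.32]
[305.56922062 219.0251637 ]
[305.46382668 216.53830412]
```

View pics/s3.png

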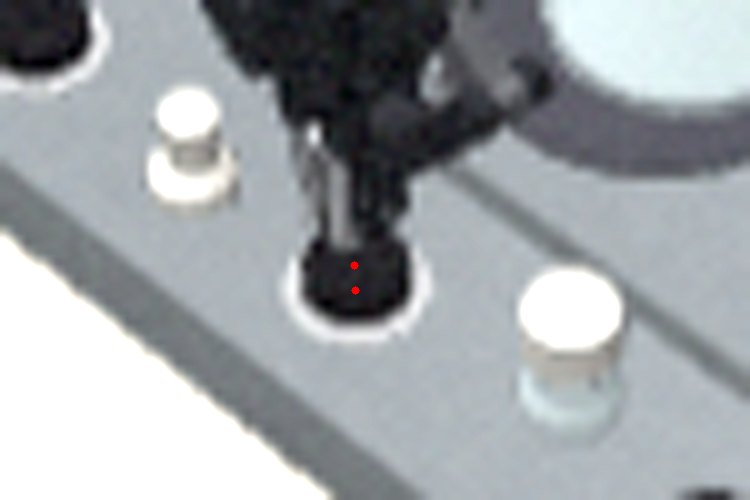

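```bash
python3 - <<'E'
from plant import bot;from h import *
o,R=togo(bot,[0.518,.001,.05])
d=bot.get_image("side");w=bot.get_image("wrist")
T=np.eye(4);T[:3,:3]=R;T[:3,3]=o["tcp_pos"];w["extrinsics"]=np.linalg.inv(T@w["mount"])
for z in(.05,.055,.06,.065,.07):
    print(z,ray(d,304.5,214.5,z).round(4),ray(w,318.4,243,z).round(4),ray(w,303,243,z).round(4))
E
```

```text
t 5.0 tcp [0.5173 0.0009 0.0468] F [ 0.3  0.4 -0.3] op 0.0 tool cm [-0.07  0.01 -0.32]
0.05 [0.5248 0.0123 0.05  ] [0.5208 0.001  0.05  ] [ 0.5206 -0.0074  0.05  ]
0.055 [0.5217 0.009  0.055 ] [0.5183 0.0011 0.055 ] [ 0.5181 -0.0071  0.055 ]
0.06 [0.5186 0.0057 0.06  ] [0.5158 0.0011 0.06  ] [ 0.5156 -0.0068  0.06  ]
0.065 [0.5156 0.0024 0.065 ] [0.5133 0.0012 0.065 ] [ 0.5131 -0.0065  0.065 ]
0.07 [ 0.5125 -0.0008  0.07  ] [0.5108 0.0012 0.07  ] [ 0.5106 -0.0062  0.07  ]
```

Both views place the real fingertips about 15 mm behind the nominal TCP, so they are still above the key. I'll keep going down in small, force-checked steps.

```bash
python3 -m pendant '[[0,0,0,0.2,0,0,0],[0,0,0,0.1,0,0,0]]' | grep -E "tcp|contact";python3 -m pendant '[[0,0,0,0.1,0,0,0]]' | grep -E "tcp|contact";python3 -m pendant '[[0,0,0,0.1,0,0,0]]' | grep -E "tcp|contact"; python3 -m pendant '[[0,0,0,0.1,0,0,0]]' | grep -E "tcp|contact"
```

```text
tcp_pos: [0.5173, 0.0009, 0.0438]
contact_force: [-0.5, 0.2, 0.0]
tcp_pos: [0.5173, 0.0009, 0.0427]
contact_force: [0.4, -0.9, 1.1]
tcp_pos: [0.5173, 0.0009, 0.0418]
contact_force: [-0.3, -0.5, 0.5]
tcp_pos: [0.5173, 0.0009, 0.0408]
contact_force: [0.8, -0.0, 0.0]
```

```bash
for i in 1; do python3 -m pendant '[[0,0,0,0.1,0,0,0]]' | grep -E "tcp|contact";python3 -m pendant '[[0,0,0,0.1,0,0,0]]' | grep -E "tcp|contact";python3 -m pendant '[[0,0,0,0.1,0,0,0]]' | grep -E "tcp|contact"; python3 -m pendant '[[0,0,0,0.1,0,0,0]]' | grep -E "tcp|contact"; done
```

```text
tcp_pos: [0.5173, 0.0009, 0.0398]
contact_force: [-0.2, -0.4, 0.0]
tcp_pos: [0.5173, 0.0009, 0.0388]
contact_force: [-1.6, -0.5, 0.2]
tcp_pos: [0.5173, 0.0009, 0.0378]
contact_force: [0.4, -0.2, -0.6]
tcp_pos: [0.5173, 0.0009, 0.0368]
contact_force: [-0.3, -0.3, 0.3]
```

```bash
python3 - <<'E'
from plant import bot;from h import *
w=bot.get_image("wrist")["img"][170:270,240:400];s=bot.get_image("side")["img"][190:240,270:345]
f=lambda a,x:np.clip(cv2.resize(a,x,interpolation=cv2.INTER_CUBIC).astype(float)*2,0,255).astype(np.uint8)
cv2.imwrite("pics/w4.png",np.vstack([f(w,(480,300)),f(s,(480,300))]))
E
```

```text
(no output)
```

View pics/w4.png

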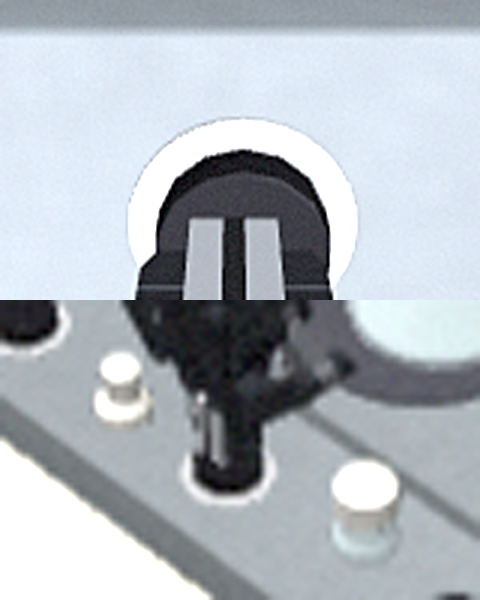

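The key is still up, with its side wall visible at about row 160, and the tips (row 218) are still above it. Continuing down.

```bash
for i in 1; do python3 -m pendant '[[0,0,0,0.1,0,0,0]]' | grep -E "tcp|contact";python3 -m pendant '[[0,0,0,0.1,0,0,0]]' | grep -E "tcp|contact";python3 -m pendant '[[0,0,0,0.1,0,0,0]]' | grep -E "tcp|contact"; python3 -m pendant '[[0,0,0,0.1,0,0,0]]' | grep -E "tcp|contact"; done
```

```text
tcp_pos: [0.5173, 0.0009, 0.0359]
contact_force: [-0.1, 0.0, 0.2]
tcp_pos: [0.5173, 0.0009, 0.0349]
contact_force: [-0.3, 0.7, 0.5]
tcp_pos: [0.5173, 0.0009, 0.0338]
contact_force: [-0.7, 0.5, 0.3]
tcp_pos: [0.5173, 0.0008, 0.0328]
contact_force: [-1.1, -0.3, 1.3]
```

```bash
for i in 1; do python3 -m pendant '[[0,0,0,0.1,0,0,0]]' | grep -E "tcp|contact";python3 -m pendant '[[0,0,0,0.1,0,0,0]]' | grep -E "tcp|contact";python3 -m pendant '[[0,0,0,0.1,0,0,0]]' | grep -E "tcp|contact"; done; python3 - <<'E'
from plant import bot;from h import *
w=bot.get_image("wrist")["img"][170:270,240:400];s=bot.get_image("side")["img"][190:240,270:345]
f=lambda a,x:np.clip(cv2.resize(a,x,interpolation=cv2.INTER_CUBIC).astype(float)*2,0,255).astype(np.uint8)
cv2.imwrite("pics/w5.png",np.vstack([f(w,(480,300)),f(s,(480,300))]))
E
```

```text
tcp_pos: [0.5173, 0.0009, 0.0318]
contact_force: [0.3, 0.1, -0.1]
tcp_pos: [0.5173, 0.0009, 0.0308]
contact_force: [0.1, -0.1, 0.1]
tcp_pos: [0.5173, 0.0009, 0.0298]
contact_force: [0.3, -0.7, 0.8]
```

View pics/w5.png

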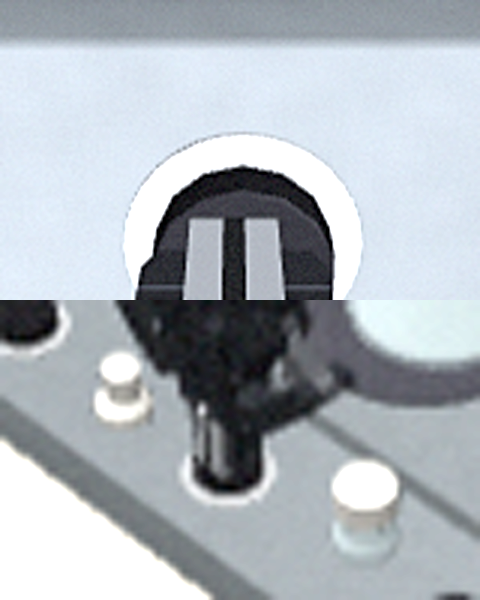

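The tips are now 4–5 mm in from the key's near edge (row 218 vs 192). The key is still up and contact is close.

```bash
for i in 1; do python3 -m pendant '[[0,0,0,0.1,0,0,0]]' | grep -E "tcp|contact";python3 -m pendant '[[0,0,0,0.1,0,0,0]]' | grep -E "tcp|contact";python3 -m pendant '[[0,0,0,0.1,0,0,0]]' | grep -E "tcp|contact"; python3 -m pendant '[[0,0,0,0.1,0,0,0]]' | grep -E "tcp|contact"; done
```

```text
tcp_pos: [0.5173, 0.0009, 0.0289]
contact_force: [-0.1, -0.3, 1.1]
tcp_pos: [0.5174, 0.0009, 0.0279]
contact_force: [0.1, 0.0, 2.1]
tcp_pos: [0.5174, 0.0009, 0.0269]
contact_force: [-0.7, 0.3, 1.7]
tcp_pos: [0.5174, 0.0009, 0.0259]
contact_force: [-0.0, -0.5, 0.8]
```

Contact came at TCP ≈ 0.028 with about 2 N.

```bash
for i in 1; do python3 -m pendant '[[0,0,0,0.1,0,0,0]]' | grep -E "tcp|contact";python3 -m pendant '[[0,0,0,0.1,0,0,0]]' | grep -E "tcp|contact";python3 -m pendant '[[0,0,0,0.1,0,0,0]]' | grep -E "tcp|contact"; python3 -m pendant '[[0,0,0,0.1,0,0,0]]' | grep -E "tcp|contact"; done
```

```text
tcp_pos: [0.5174, 0.0009, 0.0248]
contact_force: [-0.4, -0.2, 1.6]
tcp_pos: [0.5173, 0.0009, 0.0238]
contact_force: [-0.1, -0.7, 1.3]
tcp_pos: [0.5173, 0.0009, 0.0228]
contact_force: [-0.0, -0.4, 1.8]
tcp_pos: [0.5173, 0.0009, 0.0218]
contact_force: [-0.2, 0.0, 1.9]
```

```bash
for i in 1; do python3 -m pendant '[[0,0,0,0.05,0,0,0]]' | grep -E "tcp|contact";python3 -m pendant '[[0,0,0,0.05,0,0,0]]' | grep -E "tcp|contact"; done
```

```text
tcp_pos: [0.5174, 0.0008, 0.0216]
contact_force: [-1.6, 0.7, 13.8]
tcp_pos: [0.5174, 0.0009, 0.0216]
contact_force: [-3.1, 0.9, 20.5]
```

Hard stop reached: key B is fully down, with the tips 27 mm behind the TCP. Now I'll lift and move to the bar.

```bash
python3 -m pendant '[[0,0,0,-1,0,0,0],[0,0,0,-3.5,0,0,0],[0,0,0,-3.5,0,0,0],[0,0,-4,0,0,0,0],[0,0,-4,0,0,0,0],[0,0,-4,0,0,0,0],[0,0,-4,0,0,0,0],[0,0,-4,0,0,0,0],[0,-0.1,-4,0,0,0,0],[0,0,0,0,0,0,0],[0,0,0,0,0,0,0]]'; python3 - <<'E'
from plant import bot;from h import *
o,R=togo(bot,[.513,-.243,.036])
w=bot.get_image("wrist")["img"];cv2.imwrite("pics/w6.png",w)
E
```

```text
time_s: 9.0
tcp_pos: [0.5119, -0.2399, 0.1009]
eef_rot: [0.014, 1.0, 0.0, -0.0]
contact_force: [0.4, 0.3, 0.7]
opening: -0.0004
gripper_force: 0.0
t 9.0 tcp [ 0.5119 -0.2399  0.1009] F [0.4 0.3 0.7] op -0.0 tool cm [-0.12 -0.3   6.49]
```

View pics/w6.png

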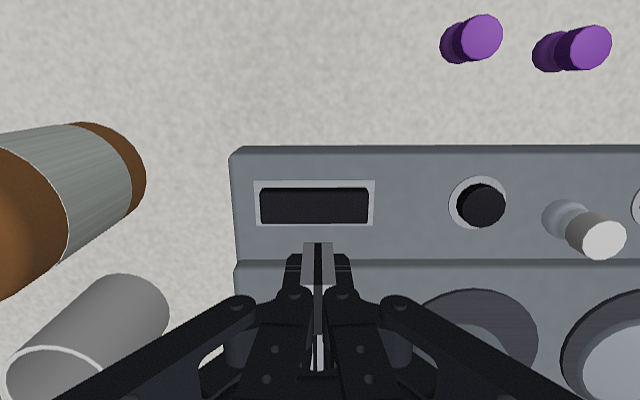

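The bar sits at about (314,206), in line with the tips (column 318). Pressing it now.

```bash
python3 -m pendant '[[0,0,-0.1,2.5,0,0,0],[0,0,0,2.5,0,0,0],[0,0,0,1.6,0,0,0],[0,0,0,0.2,0,0,0],[0,0,0,0,0,0,0]]'|grep -E "tcp|contact"; python3 -m pendant '[[0,0,0,0.1,0,0,0],[0,0,0,0.1,0,0,0],[0,0,0,0.1,0,0,0]]'|grep -E "tcp|contact"; python3 -m pendant '[[0,0,0,0.1,0,0,0],[0,0,0,0.1,0,0,0]]'|grep -E "tcp|contact"
```

```text
tcp_pos: [0.5125, -0.2386, 0.0329]
contact_force: [-0.0, -0.1, -0.6]
tcp_pos: [0.5127, -0.2402, 0.0306]
contact_force: [1.3, -0.0, 0.2]
tcp_pos: [0.5126, -0.2402, 0.0282]
contact_force: [0.5, -0.2, 2.3]
```

```bash
python3 -m pendant '[[0,0,0,0.1,0,0,0],[0,0,0,0.1,0,0,0],[0,0,0,0.1,0,0,0]]'|grep -E "tcp|contact"; python3 -m pendant '[[0,0,0,0.1,0,0,0]]'|grep -E "tcp|contact"; python3 -m pendant '[[0,0,0,0.05,0,0,0],[0,0,0,0,0,0,0]]'|grep -E "tcp|contact"
```

```text
tcp_pos: [0.5126, -0.2402, 0.0249]
contact_force: [0.4, 0.6, 3.1]
tcp_pos: [0.5126, -0.2402, 0.024]
contact_force: [0.6, -0.3, 4.2]
tcp_pos: [0.5126, -0.2402, 0.0234]
contact_force: [0.4, -0.3, 4.2]
```

```bash
python3 -m pendant '[[0,0,0,0.05,0,0,0],[0,0,0,0,0,0,0],[0,0,0,0,0,0,0]]'|grep -E "tcp|contact"; python3 -m pendant '[[0,0,0,-1,0,0,0],[0,0,0,-3,0,0,0],[0,0,0,-4,0,0,0],[0,1,0,-4,0,0,0],[0,3,0,-3,0,0,0],[0,3,0,0,0,0,0],[0,0,0,0,0,0,0],[0,0,0,0,0,0,0],[0,0,0,0,0,0,0]]'; python3 - <<'E'
from plant import bot;from h import *
w=bot.get_image("wrist")["img"];s=bot.get_image("side")["img"]
cv2.imwrite("pics/w7.png",np.hstack([cv2.resize(w,(400,250)),cv2.resize(s[130:310,230:520],(400,250))]))
E
```

```text
tcp_pos: [0.5126, -0.2402, 0.023]
contact_force: [1.3, 0.3, 5.0]
time_s: 11.85
tcp_pos: [0.4428, -0.2382, 0.1728]
eef_rot: [0.012, 1.0, 0.0, -0.0]
contact_force: [1.0, -0.2, 0.0]
opening: 0.0001
gripper_force: 0.0
```

View pics/w7.png

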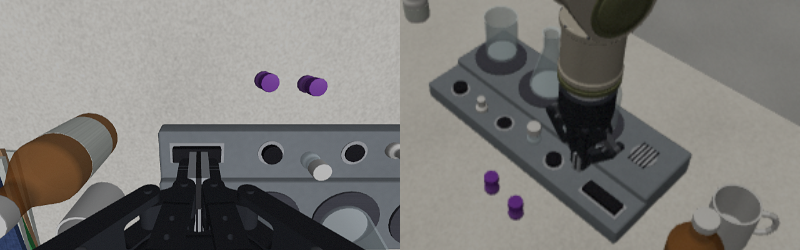

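Key B now sits lower than A and C, everything is standing where it was, and the hand is clear.

```bash
python3 -c "
from plant import bot
print(bot.sign_off())"
```

```text
the job is handed in; nothing more can be done
None
```

I pressed key B, in front of the conical flask's plate, down to its hard stop, then pressed the start bar to about 6.6 of its 7 mm and let it go; with the hand drawn back clear, I handed the job in after about 12 s of robot time, and no verdict came back.

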